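# Turn the status tags on the glaze rack

### The arm

A 7-joint arm with a two-finger parallel gripper is mounted at the origin on the work surface; the furniture and walls round the work are solid. World frame = base frame: x ahead of the robot, y to its left, z up, the work surface at z = 0. Lengths are in m, angles in rad, forces in N, time in s.
With the tool pointing down it reaches from about 0.4 to 0.85 m from the base axis. Payload 10.4 kg.
Tool frame: the origin (TCP) lies on the front face of the gripper's body, between the roots of the fingers; the fingertips stand 70 mm ahead of it and the grasp point (between the pads) lies 51 mm ahead of it (grasp_offset is the distance from the TCP to the grasp point, in m); z points along the fingers, y is the direction in which the jaws open and shut (so a half turn about z gives the same grasp; the last joint's range is limited). The gripper opens to 87 mm and grips with 3 to 60 N. Pads are 19 mm wide; open, the fingers measure 117 mm over their backs; the gripper's body (75 mm by 190 mm) begins 51 mm behind the grasp point.
Start: joints at [-1.288, 0.332, -0.065, 1.46, 0.022, 1.35, -0.088], TCP at [0.188, 0.596, 0.292] pointing down, gripper open.
Joint ranges: [-2.6, 2.6], [-0.5, 2.12], [-1.47, 1.34], [0.16, 2.42], [-1.27, 4.41], [0.06, 2.06], [-2.6, 2.6]. Speed limits (rad/s): [2.22, 2.22, 2.79, 2.79, 3.14, 3.14, 3.14].

### API

Orientations are given as a unit quaternion [x, y, z, w].
In Python, from bench import * gives the robot as it stands. The module is installed in compiled form; this text tells all that it offers.
- The arm moves only by the tool arm_command, never from a script. Its argument "commands" is a list of rows, each a list of 3 entries, a list of its own where there are three numbers: the opening in per cent of the stroke, from 0 (shut) to 100 (fully open), then the shift along the tool's x, y, z in m, then the turn, a rotation vector about the tool's x, y, z in rad. A call has exactly 10 rows; each row is the pose to reach, as a shift and turn from the pose commanded when the call began, along the tool's axes at that moment; what a row does not reach only later rows make up. A row lasts 1/12 s, in which the tool goes at most 41.7 mm and 7.16 degrees, less where a joint would pass 70% of its speed; a pose out of reach is approached as far as the arm can. A call with a gripper value outside its range is refused whole. The fingers move at their own pace and stop on an object; "squeeze" is the grip in N (left out, the last holds). Time passes only in rows, so rows that repeat a pose let the fingers close, or fill a call up. It gives the time, the measured TCP pose, the force and the opening at its end, in the units of the state.
- read_state(): the state, without advancing time (a new reading comes with each control period).
- camera(name): name is "scene" or "top"; returns a dict with "pixels" (480x640x3 uint8, red, green, blue), "fx", "fy", "cx", "cy" (pixels), "rvec" (rotation vector, rad) and "tvec" (3), from world to camera coordinates, as OpenCV has them. Camera axes: x right, y down, z forward; pixel columns grow to the right and rows downward; lengths in m; the calibration is good to about 2 mm. A picture is of the moment at which its call begins. There is no depth.
- close_job(): hands the job in, once; it reports no verdict.
The state is a dict: "time": time; "joint_positions": joint angles; "joint_vel": joint speeds; "joint_torque": joint torques, N m; "ee_pos": TCP position; "eef_rot": TCP orientation; "ft_force": force on the tool from outside, world axes, zero at the start; "torque": the same for the moment, N m; "width": finger opening in m.
Only numpy, scipy, OpenCV 4.12 (cv2) and the standard library are available. Lean on these libraries where they do the work, as an engineer would, in place of code of your own. Each camera call takes 0.05 s, during which the arm holds its last target.

### The job

Bring the status tags on the glaze rack up to date: with a fingertip, push over every tag that is wrong, fully home against its stop, so that each bin with a jar in it has the tag behind it turned to the right, showing the round disc to the front, and each empty bin has its tag turned to the left, showing the straight bar. Do not pick anything up, and leave the jars and the things standing round the rack where they are.

Things in the scene. Friction and masses are not known exactly. Their poses are not given: they have to be found in the camera images.
- rack: fixed plywood stock rack: base board 150 x 410 mm, 12 mm thick, with an upright back rail 30 mm thick, its top 92 mm above the table. Origin on the table under the middle of the rail; x from the front (bins) through the rail, y along the rail to the left, z up. Three bays 130 mm apart along y, each with a bin before the rail and its tag on the rail right behind
- bin_1_mid (a point): open wooden stock bin, 92 x 100 mm and 40 mm high, fixed on the rack; point at its centre, 20 mm above its underside. It stands in any of the three bays, 70 mm in front of the pin of the tag that belongs to it. A bin is full when a glaze jar stands in it, empty when there is none
- bin_2_mid (a point): open wooden stock bin, 92 x 100 mm and 40 mm high, fixed on the rack; point at its centre, 20 mm above its underside. It stands in any of the three bays, 70 mm in front of the pin of the tag that belongs to it. A bin is full when a glaze jar stands in it, empty when there is none
- bin_3_mid (a point): open wooden stock bin, 92 x 100 mm and 40 mm high, fixed on the rack; point at its centre, 20 mm above its underside. It stands in any of the three bays, 70 mm in front of the pin of the tag that belongs to it. A bin is full when a glaze jar stands in it, empty when there is none
- tag_a (a joint): swing of the tag on pin_a (rad). 0 (stop): leaf points to rack +y (left), bar face to the front; grows as the leaf swings round the front (rack -x) of the pin, like a page; 3.14 (stop): leaf points to rack -y (right), disc face to the front. It cannot swing behind the pin; light friction (0.5 N at the leaf) holds it where it is left. Starts up to 0.2 off a stop
- pin_a (a point): fixed upright hinge pin of this tag, on top of the rail; point on its axis at half the height of the leaf; axes as the rack's. The pin ends 40 mm above this point. Two stop pegs, 6 mm thick, stand behind the closed leaf, 30 mm left and right of the pin, and end 24 mm below this point; the rail's top is 42 mm below it
- edge_a (a point): middle of the free edge of this tag's leaf; moves with it. The leaf is an upright wooden plate that reaches 58 mm from the pin's axis, 60 mm high (30 mm above and below this point), 6 mm thick, 11 mm over its raised dark marks: a disc 32 mm across on one face, a bar 38 x 10 mm along the leaf on the other
- tag_b (a joint): swing of the tag on pin_b (rad). 0 (stop): leaf points to rack +y (left), bar face to the front; grows as the leaf swings round the front (rack -x) of the pin, like a page; 3.14 (stop): leaf points to rack -y (right), disc face to the front. It cannot swing behind the pin; light friction (0.5 N at the leaf) holds it where it is left. Starts up to 0.2 off a stop
- pin_b (a point): fixed upright hinge pin of this tag, on top of the rail; point on its axis at half the height of the leaf; axes as the rack's. The pin ends 40 mm above this point. Two stop pegs, 6 mm thick, stand behind the closed leaf, 30 mm left and right of the pin, and end 24 mm below this point; the rail's top is 42 mm below it
- edge_b (a point): middle of the free edge of this tag's leaf; moves with it. The leaf is an upright wooden plate that reaches 58 mm from the pin's axis, 60 mm high (30 mm above and below this point), 6 mm thick, 11 mm over its raised dark marks: a disc 32 mm across on one face, a bar 38 x 10 mm along the leaf on the other
- tag_c (a joint): swing of the tag on pin_c (rad). 0 (stop): leaf points to rack +y (left), bar face to the front; grows as the leaf swings round the front (rack -x) of the pin, like a page; 3.14 (stop): leaf points to rack -y (right), disc face to the front. It cannot swing behind the pin; light friction (0.5 N at the leaf) holds it where it is left. Starts up to 0.2 off a stop
- pin_c (a point): fixed upright hinge pin of this tag, on top of the rail; point on its axis at half the height of the leaf; axes as the rack's. The pin ends 40 mm above this point. Two stop pegs, 6 mm thick, stand behind the closed leaf, 30 mm left and right of the pin, and end 24 mm below this point; the rail's top is 42 mm below it
- edge_c (a point): middle of the free edge of this tag's leaf; moves with it. The leaf is an upright wooden plate that reaches 58 mm from the pin's axis, 60 mm high (30 mm above and below this point), 6 mm thick, 11 mm over its raised dark marks: a disc 32 mm across on one face, a bar 38 x 10 mm along the leaf on the other
- stock_1_mid (a point): screw-top glaze jar, 62 mm across, 73 mm high, loose, standing in a bin; point at its centre half-way up. Not to be disturbed
- stock_2_mid (a point): screw-top glaze jar, 62 mm across, 73 mm high, loose, standing in a bin; point at its centre half-way up. Not to be disturbed
- glass_mid (a point): bystander: clear short drinking glass, 75 mm across, 77 mm high, loose on the table; point at its centre half-way up
- beaker_mid (a point): bystander: leather-hard grey clay beaker, 76 mm across, 84 mm high, loose on the table; point at its centre half-way up
- clay_lump_mid (a point): bystander: flattened clay ball, 39 mm across, 19 mm high, loose on the table; point at its centre half-way up
Things that resemble listed ones, but are neither listed nor needed, are in the scene too. What is shaped like the part that bears stock_1_mid but pink is not meant.

How it is judged:
By the outcome, as a careful person would: the job done as asked, in the order asked, and still so for the second after the job is handed in, with the robot touching nothing.
It also fails if it takes over 64 s, if anything falls off the work surface, if the arm or the gripper's body presses on something with over 40 N, if the wrist force passes 120 N, or if a joint passes its speed limit or range.

## Working session

There is one attempt and no reset: what is moved stays moved. The work goes in short steps, Python scripts to look and compute and a tool call to move; the robot and the scene stay as the last step left them, time stands still between calls to the robot, and variables do not carry over. Pictures are saved under pics/ and viewed, and the job is handed in when it is done.

Besides the shell and the picture viewer there is one more tool, called as name([rows], argument=value, ...), one row to a line, values as JSON. arm_command: Moves the arm, as the interface text tells. Its arguments: {"type":"object","properties":{"commands":{"type":"array","items":{"type":"array"}},"squeeze":{"type":"number"}},"required":["commands"]}

```bash
mkdir -p pics
python3 - <<'E'
from bench import *
import cv2,json
for n in("scene","top"):
    c=camera(n); cv2.imwrite(f"pics/{n}0.png",c["pixels"][:,:,::-1]); print(n,{k:c[k] for k in c if k!="pixels"})
print(read_state())
E
```

```text
scene {'fx': 583.2374814978274, 'fy': 583.2374814978274, 'cx': 318.92740512074545, 'cy': 242.05191303267574, 'rvec': array([ 2.36891083, -0.54633096,  0.21579462]), 'tvec': array([-0.48130993,  0.25553957,  1.07109627])}
top {'fx': 448.22461986922707, 'fy': 448.22461986922707, 'cx': 321.2886554822292, 'cy': 238.30051288391437, 'rvec': array([ 2.20184041, -1.98323415,  0.23554594]), 'tvec': array([-0.03790991,  0.58237546,  0.95518434])}
{'time': 0.1, 'joint_positions': array([-1.28759266,  0.33283086, -0.06469964,  1.46086649,  0.02160387,
        1.34990562, -0.08855029]), 'joint_vel': array([-0.00024753, -0.00092259, -0.00072796, -0.00114247,  0.00098984,
        0.00089038, -0.00059867]), 'joint_torque': array([ 1.92630694e-03, -6.24535203e+01,  2.50579632e-02, -3.90722966e+01,
       -6.13905885e-02,  3.65349976e-02,  7.49778019e-05]), 'ee_pos': array([0.18808427, 0.59575223, 0.29151522]), 'eef_rot': array([ 1.52321725e-01,  9.88330744e-01, -6.53771057e-04, -6.86184268e-05]), 'ft_force': array([-0.68089627,  0.54382847,  0.22124211]), 'torque': array([ 0.03999312, -0.00596948, -0.024665  ]), 'width': 0.08728423487569931}
```

View pics/scene0.png

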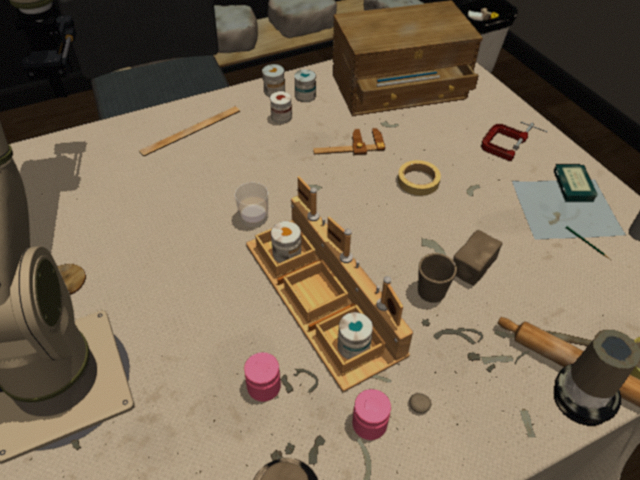

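View pics/top0.png

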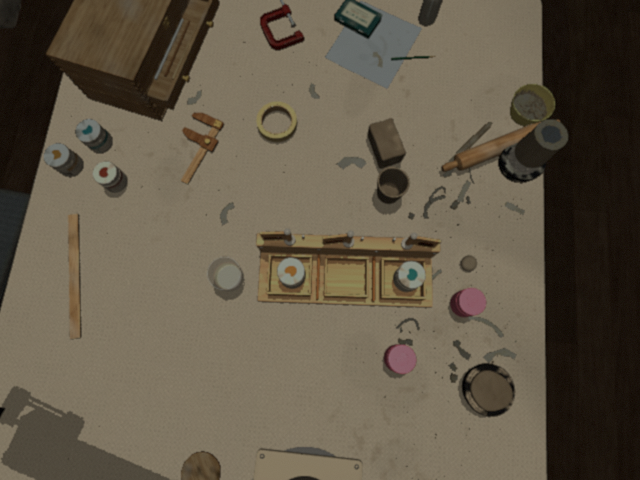

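```bash
cat > h.py <<'E'
import numpy as np,cv2
def P(c,pts):
    K=np.array([[c["fx"],0,c["cx"]],[0,c["fy"],c["cy"]],[0,0,1]])
    return cv2.projectPoints(np.array(pts,float).reshape(-1,3),c["rvec"],c["tvec"],K,None)[0].reshape(-1,2)
def ray(c,uv,z):
    R=cv2.Rodrigues(c["rvec"])[0]; C=-R.T@c["tvec"]
    d=R.T@np.array([(uv[0]-c["cx"])/c["fx"],(uv[1]-c["cy"])/c["fy"],1]); return C+d*(z-C[2])/d[2]
E
python3 - <<'E'
import cv2
from bench import *
from h import *
a=cv2.imread("pics/scene0.png")[165:395,225:425]; cv2.imwrite("pics/s1.png",cv2.resize(a,None,fx=2.6,fy=2.6,interpolation=2))
a=cv2.imread("pics/top0.png")[215:315,245:450]; cv2.imwrite("pics/t1.png",cv2.resize(a,None,fx=3.9,fy=3.9,interpolation=2))
c=camera("top")
for uv in[(258,302),(432,306)]: print(ray(c,uv,0.012))
for uv in[(257,234),(440,240),(258,247),(439,251)]: print(ray(c,uv,0.092))
E
```

```text
[0.42911279 0.15497482 0.012     ]
[ 0.46209515 -0.24923996  0.012     ]
[0.5722604  0.16611658 0.092     ]
[ 0.60129282 -0.24090409  0.092     ]
[0.54309792 0.15986991 0.092     ]
[ 0.57602845 -0.23977813  0.092     ]
```

View pics/s1.png

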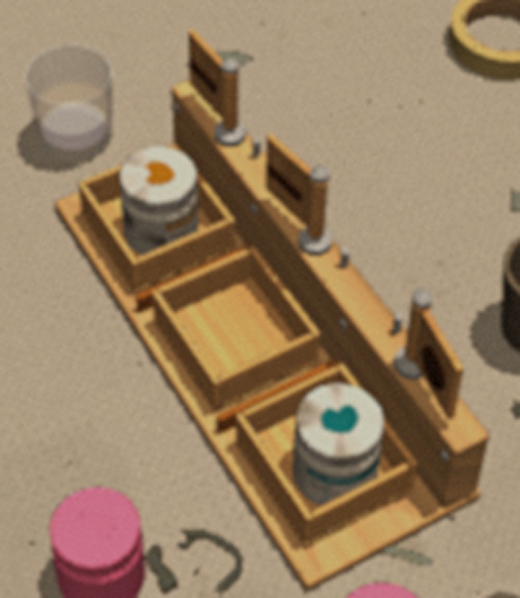

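View pics/t1.png

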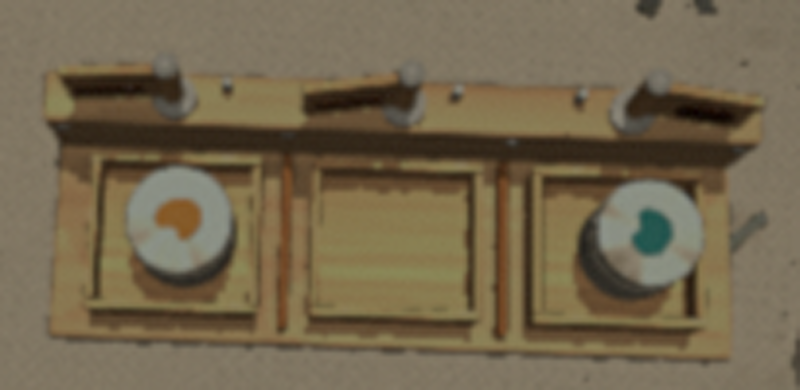

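```bash
cat > fit.py <<'E'
from bench import *
from h import *
from scipy.optimize import least_squares
S=camera("scene");T=camera("top")
s=lambda u,v:(u/2.6+225,v/2.6+165); t=lambda u,v:(u/3.9+245,v/3.9+215)
obs=[(S,(0,130,.172),s(230,64)),(S,(0,0,.172),s(319,173)),(S,(0,-130,.172),s(421,298)),
(T,(0,130,.172),t(166,63)),(T,(0,0,.172),t(411,73)),(T,(0,-130,.172),t(658,81)),
(S,("f",205,.012),s(57,206)),(S,("f",-205,.012),s(308,587)),
(T,("f",205,.012),t(50,335)),(T,("f",-205,.012),t(729,357)),
(S,(15,-205,.092),s(486,436)),(S,(-15,205,.092),s(172,92)),
(T,(15,205,.092),t(46,72)),(T,(15,-205,.092),t(763,95)),(T,(-15,205,.092),t(48,120)),(T,(-15,-205,.092),t(757,142))]
def W(p,q):
    x=(p[3] if q[0]=="f" else q[0]/1000); y=q[1]/1000;c,s_=np.cos(p[2]),np.sin(p[2])
    return [p[0]+c*x-s_*y,p[1]+s_*x+c*y,q[2]]
f=lambda p:np.concatenate([P(c,W(p,q))[0]-uv for c,q,uv in obs])
r=least_squares(f,[.573,-.039,.071,-.135],loss="soft_l1");print(r.x);print(f(r.x).reshape(-1,2).round(1).tolist())
p=r.x
for y in(130,0,-130): print(np.round(W(p,(0,y,.134)),4))
# tag angle of left tag
for cam,n in((S,"scene"),(T,"top")):
    im=cam["pixels"][:,:,::-1].copy(); im=cv2.resize(im,None,fx=4,fy=4)
    for y,a in((130,.0),(0,0.),(-130,3.14),(130,.2),(0,.2),(-130,2.94)):
        for z in(.104,.164):
            e=(-58*np.sin(a),y+58*np.cos(a),z); uv=P(cam,[W(p,(0,y,z)),W(p,e)])*4
            cv2.line(im,*[tuple(int(k) for k in q) for q in uv],(0,255,0) if a in(0,3.14) else (0,0,255),1)
    im=im[680:1300,1120:1700] if n=="scene" else im[880:1240,1000:1800]
    cv2.imwrite(f"pics/ov_{n}.png",im)
E
python3 fit.py
```

```text
[ 0.57489442 -0.03872899  0.06900738 -0.12808054]
[[-0.6, 0.2], [-0.3, 0.0], [-0.1, -0.1], [0.1, 0.2], [0.7, -0.1], [0.8, 0.0], [-1.5, -2.1], [-0.1, -0.1], [-0.4, -0.6], [1.3, -0.0], [1.6, 0.1], [-1.5, -2.1], [0.1, -1.0], [-0.0, -0.5], [-1.3, -0.2], [1.9, 0.7]]
[0.5659 0.091  0.134 ]
[ 0.5749 -0.0387  0.134 ]
[ 0.5839 -0.1684  0.134 ]
```

View pics/ov_top.png

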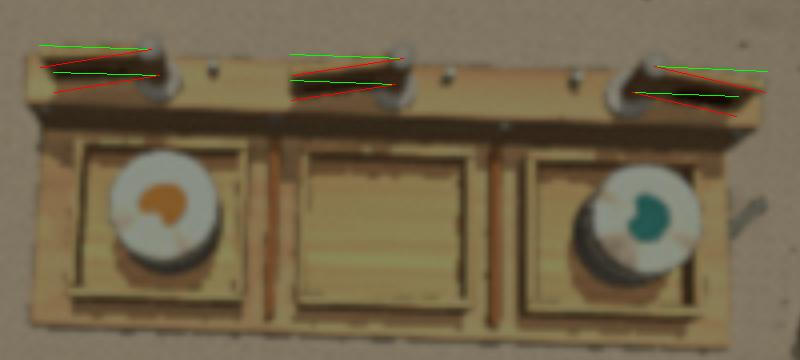

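View pics/ov_scene.png

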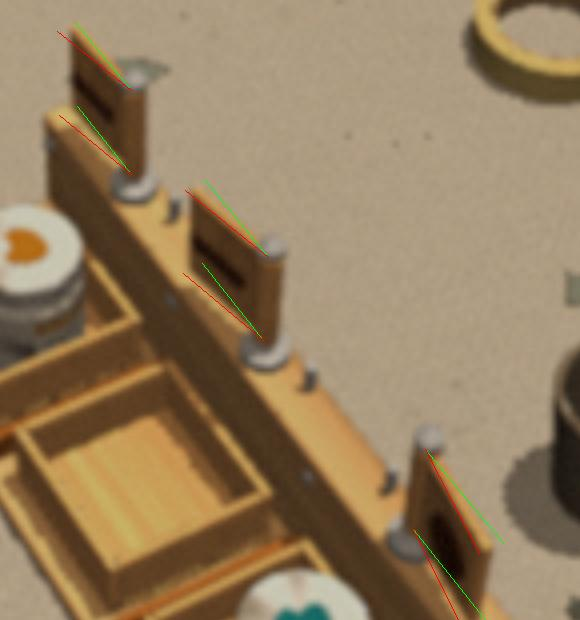

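```bash
cat >> h.py <<'E'
from scipy.spatial.transform import Rotation as Ro
YAW=.069; PIN=np.array([.566,.091])
def world(fx,fy):
    c,s=np.cos(YAW),np.sin(YAW); return PIN+np.array([c*fx-s*fy,s*fx+c*fy])
# target: tool down, tool y = rack y
Rt=np.column_stack([[-np.cos(YAW),-np.sin(YAW),0],[-np.sin(YAW),np.cos(YAW),0],[0,0,-1]])
def rel(st,fx,fy,z):
    R=Ro.from_quat(st["eef_rot"]).as_matrix(); w=np.r_[world(fx,fy),z]
    return (R.T@(w-st["ee_pos"])).round(4), Ro.from_matrix(R.T@Rt).as_rotvec().round(4)
E
python3 - <<'E'
from bench import *
from h import *
st=read_state()
print(rel(st,.03,.042,.292),rel(st,.03,.042,.195))
E
```

```text
(array([-5.249e-01, -3.176e-01,  1.000e-04]), array([-6.000e-04, -1.000e-04, -3.748e-01])) (array([-0.5249, -0.3176,  0.0971]), array([-6.000e-04, -1.000e-04, -3.748e-01]))
```

arm_command([
  [0,[-0.03,-0.018,0],[0,0,-0.04]],
  [0,[-0.06,-0.036,0],[0,0,-0.08]],
  [0,[-0.09,-0.054,0],[0,0,-0.12]],
  [0,[-0.12,-0.073,0],[0,0,-0.16]],
  [0,[-0.15,-0.091,0],[0,0,-0.2]],
  [0,[-0.18,-0.109,0],[0,0,-0.24]],
  [0,[-0.21,-0.127,0],[0,0,-0.28]],
  [0,[-0.24,-0.145,0],[0,0,-0.32]],
  [0,[-0.27,-0.163,0],[0,0,-0.36]],
  [0,[-0.28,-0.17,0],[0,0,-0.375]],
], squeeze=10)

```text
time: 1.08
ee_pos: [0.4077, 0.3449, 0.2924]
eef_rot: [-0.033, 0.999, -0.001, 0.001]
ft_force: [0.9, 0.1, 0.3]
width: 0.0283
```

Run:
```python
from bench import *
from h import *
st=read_state()
print(st["ee_pos"],st["width"],rel(st,.03,.042,.292))
```

```text
[0.40768663 0.34491691 0.29243128] 0.028336251125636577 (array([-0.1712, -0.2216,  0.0009]), array([-0.0012,  0.0014, -0.0036]))
```

arm_command([
  [0,[-0.021,-0.028,0],[0,0,0]],
  [0,[-0.043,-0.055,0],[0,0,0]],
  [0,[-0.064,-0.083,0],[0,0,0]],
  [0,[-0.086,-0.111,0],[0,0,0]],
  [0,[-0.107,-0.138,0],[0,0,0]],
  [0,[-0.128,-0.166,0],[0,0,0]],
  [0,[-0.15,-0.194,0],[0,0,0]],
  [0,[-0.171,-0.221,0],[0,0,0]],
  [0,[-0.171,-0.221,0],[0,0,0]],
  [0,[-0.171,-0.221,0],[0,0,0]],
])

```text
time: 1.92
ee_pos: [0.5908, 0.1386, 0.2919]
eef_rot: [-0.033, 0.999, -0.0, -0.0]
ft_force: [-0.7, 0.4, -0.2]
width: 0.0008
```

Run:
```python
from bench import *
from h import *
st=read_state()
print(st["ee_pos"],st["width"],rel(st,.03,.042,.292),rel(st,.03,.042,.195))
for n in("scene","top"):
    c=camera(n); im=c["pixels"][:,:,::-1]; im=im[120:400,180:460] if n=="scene" else im[180:320,220:460]
    im=np.ascontiguousarray(cv2.resize(im,None,fx=2,fy=2))
    cv2.imwrite(f"pics/{n}2.png",im)
a=cv2.imread("pics/top2.png");b=cv2.imread("pics/scene2.png")
cv2.imwrite("pics/both2.png",cv2.copyMakeBorder(a,0,0,0,0,0))
```

```text
[0.59077155 0.13864286 0.29185876] 0.000753485535673131 (array([-0.002 , -0.0038, -0.0001]), array([-0.0009, -0.0003, -0.0039])) (array([-0.002 , -0.0037,  0.0969]), array([-0.0009, -0.0003, -0.0039]))
```

View pics/scene2.png

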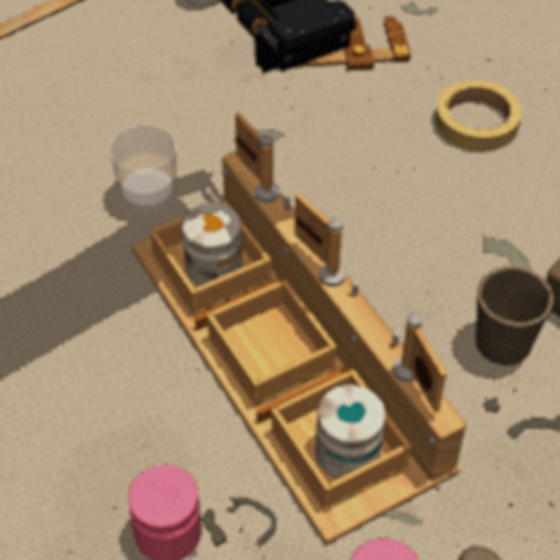

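Run:
```python
from bench import *
from h import *
st=read_state(); print(st["time"],st["ee_pos"])
e=st["ee_pos"];R=Ro.from_quat(st["eef_rot"]).as_matrix()
for n in("scene","top"):
    c=camera(n); im=np.ascontiguousarray(c["pixels"][:,:,::-1])
    for uv in P(c,[e,e+R[:,2]*.07,[0,0,0]]): print(uv); cv2.circle(im,tuple(int(k) for k in uv),4,(0,255,0),1)
    cv2.imwrite(f"pics/{n}3.png",im)
```

```text
2.0167 [0.58949715 0.14169924 0.29197102]
[312.41484991 123.55829672]
[312.43289329 152.11721333]
[ 56.84266135 381.19930787]
[256.73991642 199.67484511]
[261.57888821 210.91140663]
[303.49925656 511.58286347]
```

View pics/scene3.png

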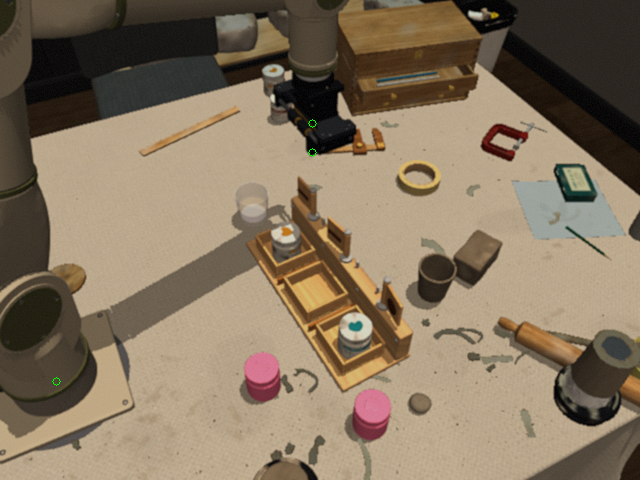

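View pics/top3.png

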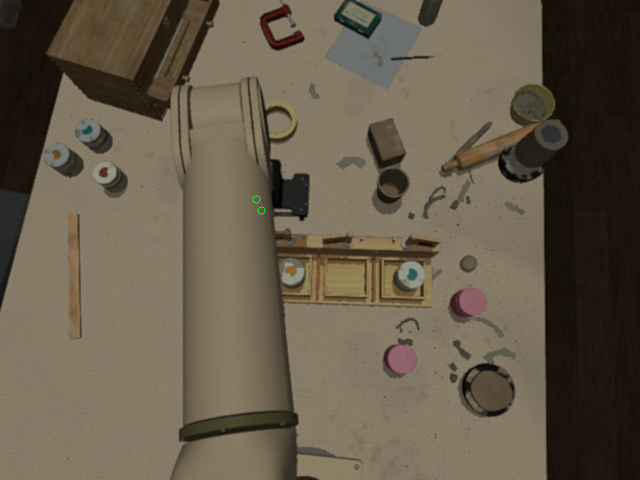

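Run:
```python
from bench import *
from h import *
for i in range(2):
    st=read_state(); print(st["time"],st["ee_pos"],rel(st,.028,.04,.195))
```

```text
2.1167 [0.58923115 0.1423943  0.29219511] (array([-0.0013, -0.0097,  0.0972]), array([ 0.0006, -0.0003,  0.0024]))
2.1167 [0.58923115 0.1423943  0.29219511] (array([-0.0013, -0.0097,  0.0972]), array([ 0.0006, -0.0003,  0.0024]))
```

arm_command([
  [0,[-0.001,-0.008,0.005],[0,0,0]],
  [0,[-0.001,-0.009,0.02],[0,0,0]],
  [0,[-0.001,-0.009,0.035],[0,0,0]],
  [0,[-0.001,-0.009,0.05],[0,0,0]],
  [0,[-0.001,-0.009,0.065],[0,0,0]],
  [0,[-0.001,-0.009,0.08],[0,0,0]],
  [0,[-0.001,-0.009,0.09],[0,0,0]],
  [0,[-0.001,-0.009,0.096],[0,0,0]],
  [0,[-0.001,-0.009,0.096],[0,0,0]],
  [0,[-0.001,-0.009,0.096],[0,0,0]],
])

```text
time: 2.95
ee_pos: [0.5916, 0.1321, 0.1966]
eef_rot: [-0.035, 0.999, 0.0, 0.0]
ft_force: [-0.3, -0.3, 0.2]
width: 0.0004
```

```bash
cat > snap.py <<'E'
import sys
from bench import *
from h import *
k=sys.argv[1]
c=camera("scene"); a=c["pixels"][130:350,220:430,::-1]; cv2.imwrite(f"pics/sn{k}.png",cv2.resize(a,None,fx=2.7,fy=2.7,interpolation=2))
st=read_state(); d=st["ee_pos"][:2]-PIN; cs,sn=np.cos(YAW),np.sin(YAW)
print(st["time"],st["ee_pos"].round(4),"rack:",(cs*d[0]+sn*d[1]).round(4),(-sn*d[0]+cs*d[1]).round(4),st["ft_force"].round(1),rel(st,0,0,.195)[1])
E
python3 snap.py 4
```

```text
3.0 [0.5918 0.1321 0.197 ] rack: 0.0286 0.0393 [-0.8  0.1  0.1] [0.0003 0.001  0.0004]
```

View pics/sn4.png

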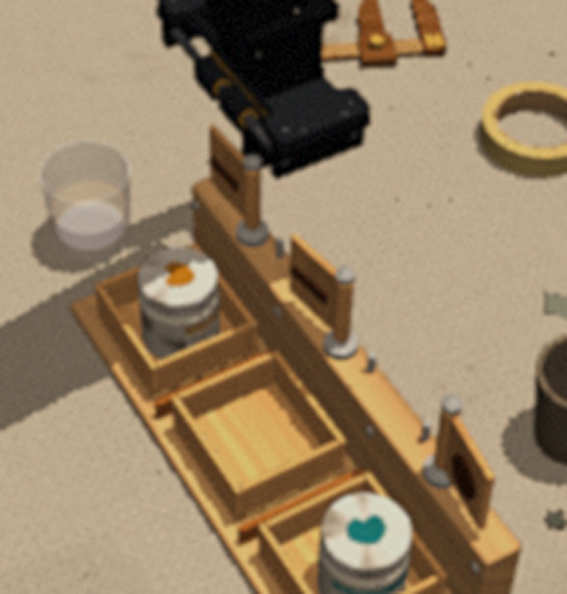

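arm_command([
  [0,[0.007,0,0.001],[0,0,0]],
  [0,[0.014,0.001,0.001],[0,0,0]],
  [0,[0.022,0.003,0.001],[0,0,0]],
  [0,[0.031,0.006,0.001],[0,0,0]],
  [0,[0.041,0.005,0.001],[0,0,0]],
  [0,[0.052,0,0.001],[0,0,0]],
  [0,[0.062,-0.008,0.001],[0,0,0]],
  [0,[0.069,-0.019,0.001],[0,0,0]],
  [0,[0.069,-0.019,0.001],[0,0,0]],
  [0,[0.069,-0.019,0.001],[0,0,0]],
])

```text
time: 3.83
ee_pos: [0.5238, 0.1079, 0.1956]
eef_rot: [-0.034, 0.999, 0.0, 0.0]
ft_force: [0.7, 0.5, 0.1]
width: 0.0003
```

```bash
python3 snap.py 5
```

```text
3.8833 [0.524  0.1085 0.1955] rack: -0.0406 0.0203 [ 0.8  1.  -1. ] [ 0.0005  0.0005 -0.0002]
```

View pics/sn5.png

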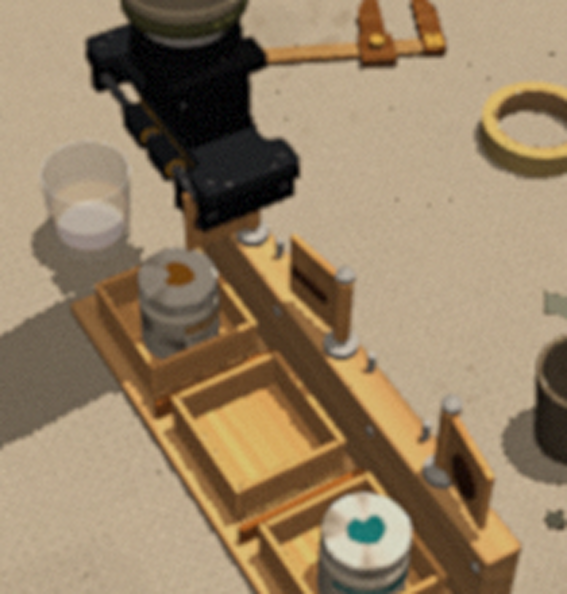

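arm_command([
  [0,[0.002,-0.005,0],[0,0,0]],
  [0,[0.004,-0.01,0],[0,0,0]],
  [0,[0.005,-0.02,0],[0,0,0]],
  [0,[0.003,-0.033,0],[0,0,0]],
  [0,[-0.003,-0.045,0],[0,0,0]],
  [0,[-0.008,-0.05,0],[0,0,0]],
  [0,[-0.013,-0.054,0],[0,0,0]],
  [0,[-0.018,-0.057,0],[0,0,0]],
  [0,[-0.021,-0.059,0],[0,0,0]],
  [0,[-0.021,-0.059,0],[0,0,0]],
])

```text
time: 4.72
ee_pos: [0.5495, 0.0508, 0.1951]
eef_rot: [-0.035, 0.999, -0.0, -0.0]
ft_force: [-0.8, 0.9, -0.3]
width: 0.0005
```

```bash
python3 snap.py 6
```

```text
4.7667 [0.5492 0.0511 0.1951] rack: -0.0195 -0.0387 [-1.7 -0.1  0.5] [-0.0001 -0.0002  0.0003]
```

View pics/sn6.png

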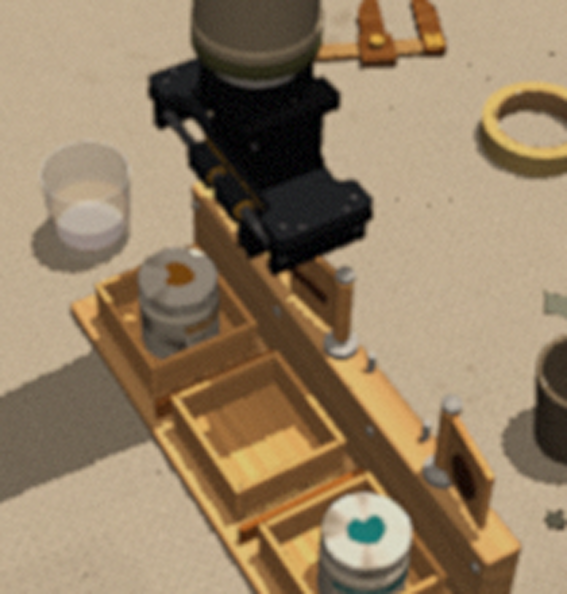

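arm_command([
  [0,[-0.001,0,0],[0,0,0]],
  [0,[-0.002,0,0],[0,0,0]],
  [0,[-0.003,0,0],[0,0,0]],
  [0,[-0.003,0,0],[0,0,0]],
  [0,[-0.004,0,0],[0,0,0]],
  [0,[-0.004,0,0],[0,0,0]],
  [0,[-0.005,0,0],[0,0,0]],
  [0,[-0.005,0,0],[0,0,0]],
  [0,[-0.005,0,0],[0,0,0]],
  [0,[-0.005,0,0],[0,0,0]],
])

```text
time: 5.6
ee_pos: [0.5532, 0.0513, 0.1952]
eef_rot: [-0.035, 0.999, 0.0, -0.001]
ft_force: [-6.4, -0.6, 4.3]
width: 0.0006
```

```bash
python3 snap.py 7
```

```text
5.65 [0.5531 0.0512 0.1952] rack: -0.0156 -0.0388 [-6.  -0.   4.3] [ 0.0002 -0.0022  0.0002]
```

arm_command([
  [0,[-0.001,0,0],[0,0,0]],
  [0,[-0.002,0,0],[0,0,0]],
  [0,[-0.002,0,0],[0,0,0]],
  [0,[-0.002,0,0],[0,0,0]],
  [0,[-0.002,0,0],[0,0,0]],
  [0,[-0.002,0,0],[0,0,0]],
  [0,[-0.002,0,0],[0,0,0]],
  [0,[-0.002,0,0],[0,0,0]],
  [0,[-0.002,0,0],[0,0,0]],
  [0,[-0.002,0,0],[0,0,0]],
])

```text
time: 6.48
ee_pos: [0.5537, 0.0512, 0.1951]
eef_rot: [-0.035, 0.999, 0.0, -0.003]
ft_force: [-16.3, -1.6, 11.3]
width: 0.0003
```

```bash
python3 snap.py 8
```

```text
6.5333 [0.5537 0.0512 0.1951] rack: -0.015 -0.0388 [-16.7  -0.9  11.9] [ 0.0004 -0.0059  0.0002]
```

The finger is on a firm stop at 16 N, so I'll back off gently and then go up.

arm_command([
  [0,[0.002,0,0],[0,0,0]],
  [0,[0.005,0,0],[0,0,0]],
  [0,[0.01,0,0],[0,0,0]],
  [0,[0.02,0,0],[0,0,0]],
  [0,[0.03,0,0],[0,0,0]],
  [0,[0.033,0,-0.01],[0,0,0]],
  [0,[0.033,0,-0.03],[0,0,0]],
  [0,[0.033,0,-0.055],[0,0,0]],
  [0,[0.033,0,-0.08],[0,0,0]],
  [0,[0.033,0,-0.1],[0,0,0]],
])

```text
time: 7.37
ee_pos: [0.5235, 0.0491, 0.2981]
eef_rot: [-0.034, 0.999, 0.0, 0.001]
ft_force: [0.9, 0.6, -1.1]
width: 0.0005
```

arm_command([
  [0,[0,0.02,-0.005],[0,0,0]],
  [0,[0,0.05,-0.01],[0,0,0]],
  [0,[0,0.085,-0.01],[0,0,0]],
  [0,[0,0.12,-0.01],[0,0,0]],
  [0,[0,0.155,-0.01],[0,0,0]],
  [0,[0,0.19,-0.01],[0,0,0]],
  [0,[0,0.22,-0.01],[0,0,0]],
  [0,[0,0.24,-0.01],[0,0,0]],
  [0,[0,0.25,-0.01],[0,0,0]],
  [0,[0,0.25,-0.01],[0,0,0]],
])

```text
time: 8.2
ee_pos: [0.5051, 0.3008, 0.3055]
eef_rot: [-0.036, 0.999, 0.0, 0.0]
ft_force: [0.1, 0.2, -0.0]
width: 0.0005
```

```bash
python3 snap.py 9; python3 fit.py >/dev/null
```

```text
8.25 [0.5058 0.2986 0.3055] rack: -0.0457 0.2112 [ 0.7 -0.6  0.4] [-0.0002  0.0003  0.0011]
```

View pics/sn9.png

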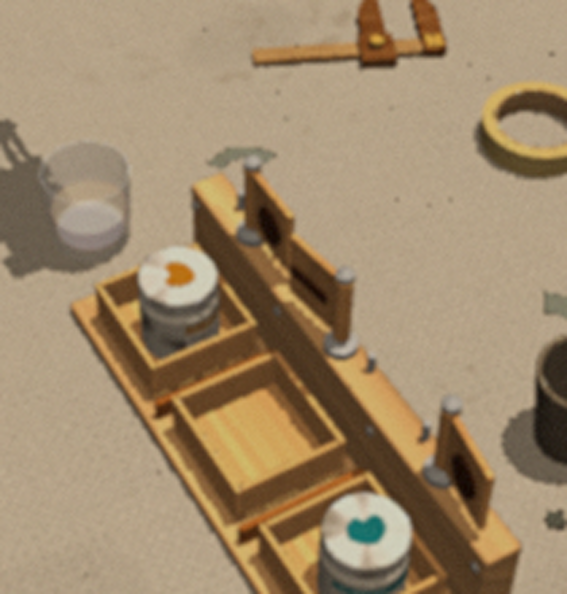

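View pics/ov_top.png

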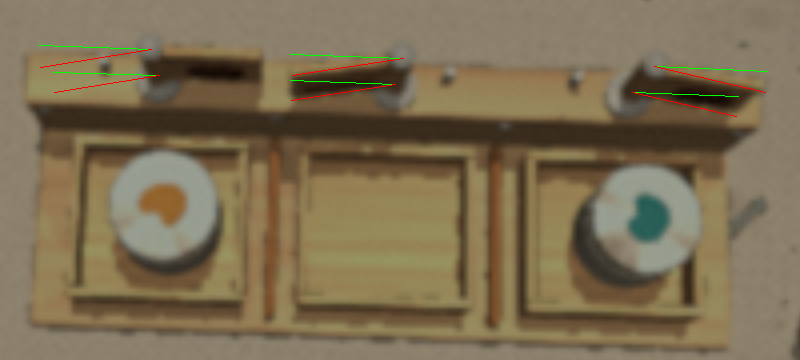

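The left tag now shows its disc and lies parallel to the rail. In the top crop it runs from about (150,50) to (263,52). The middle tag still shows its bar on the left and the right tag its disc on the right. The jars and the glass are where they were. Handing in.

```bash
python3 -c "
from bench import *
print(close_job())"
```

```text
the job is handed in; nothing more can be done
None
```

Only one tag was wrong: the one behind the left bin, which holds the jar with the orange mark but showed the bar. I swung it round with the closed fingertips from behind and pressed it against its right-hand stop at about 16 N. The finger moved only 0.6 mm over the last 2 mm of commanded push. I then backed off and moved the arm clear before handing in at about 8.4 s.

- **Left tag:** the last pictures show its disc to the front, lying along the rail.
- **Other tags:** I did not touch the middle tag (empty bin, bar to the left) or the right tag (jar, disc to the right). Both were already on the correct side and are still slightly off their stops, by up to about 0.2 rad, as they started.
- **Jars and bystanders:** the jars and the glass look unmoved. I did not compare the beaker and clay lump closely, but the gripper never went near them.
- **Checks:** none failed or disagreed.

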